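# Pack two housings into the reference corner of a laser marking nest

## Task

Get the marking nest ready for the laser: first push the blue-lidded housing that stands loose in the nest fully home into the nest's reference corner (the corner with the red dot), flush against both tall fences. Then fetch the other blue-lidded housing from the rack and pack it into the nest beside the first, upright, flush against the first housing and against the fence that runs along both. Leave the black housing in the rack and do not disturb it or the other things on the bench.

Things in the scene. Friction and masses are not known exactly. Their poses are not given: they have to be found in the camera images.
- nest: Fixed marking nest: aluminium base plate 136 (x) x 120 (y) x 10 mm thick, turned a little about the vertical; origin at the centre of its underside, on the bench. Parts stand on the plate's top. Two dark steel fences, 12 mm thick, rise 18 mm above the plate: the far fence across the +x end and the left fence along the +y side. The -y side is open, the -x end has a low rail.
- nest_corner (a point): Reference corner at plate height, under the red dot that marks it: inner faces of far fence (nest x = +53 mm) and left fence (nest y = +42 mm) meet here, 10 mm above the bench. Axes as the nest's.
- nest_rail (a point): Middle of the top inner edge of the low rail at nest x = -53 mm; the rail is 8 mm high above the plate and 6 mm thick. From rail to far fence the pocket is 106 mm long: two housings of 46 mm with 14 mm to spare, hardly room for a finger between them.
- first_home (a point): Where the first housing's origin is when it stands flush home: nest x = +30, y = +9, z = +10 mm. The housing's 66 mm length (own x) then lies along the nest's y.
- second_home (a point): Where the second housing's origin is when it stands flush against the first and the left fence: nest x = -16, y = +9, z = +10 mm, its 66 mm length along the nest's y.
- housing_first: Electronics housing, silver body with blue lid, upright block 66 mm (own x) x 46 mm (own y) x 60 mm tall, 0.2 to 0.4 kg, origin at the centre of its underside. Starts loose in the nest, 12 to 40 mm short of the far fence and 8 to 24 mm short of the left fence, a little askew; its 66 mm length lies roughly along the nest's y.
- housing_second: Identical blue-lidded housing (66 x 46 x 60 mm, origin at the centre of its underside). Starts upright in one of the rack's slots, its ends hidden by the slot's plates: there it can only be taken across its 46 mm thickness (own y), whereas beside its neighbour in the nest only its ends (66 mm apart, own x) are free for fingers.
- housing_black: Housing of the same size, all black, in the rack's other slot; stays there.
- rack: Fixed rack: base plate 90 (x) x 170 (y) x 6 mm, origin at the centre of its underside. Three upright plates, 4 mm thick, 52 mm deep in x, at y = -74, 0, +74 mm, reach 64 mm above the bench; the slots between them (centres y = -37, +37 mm) are 70 mm wide, open to +x and -x. Housings stand on the base plate, long side along the rack's y, tops 2 mm above the plates.
- loupe: Black loupe, a cup of 34 mm diameter and 31 mm high, standing loose on the bench beyond the work; bystander. Origin at the centre of its underside.
- tape_roll: Roll of beige masking tape, 100 mm diameter, 25 mm high, lying loose on the bench at the right; bystander. Origin at the centre of its underside.
Not all that is in view belongs to the job. Leave any green or turquoise look-alike of the housing_first alone.

How it is judged:
By the outcome, as a careful person would: the job done as asked, in the order asked, and still so for the second after the job is handed in, with the robot touching nothing.
It also fails if it takes over 72 s, if anything falls off the work surface, if the arm or the gripper's body presses on something with over 40 N, if the wrist force passes 120 N, or if a joint passes its speed limit or range.

## Robot

A 6-joint arm with a two-finger parallel gripper is mounted at the origin on a cart in front of the work surface, level with it; the furniture and walls round the work are solid. World frame = base frame: x ahead of the robot, y to its left, z up, the work surface at z = 0. Lengths are in m, angles in rad, forces in N, time in s.
With the tool pointing down it reaches from about 0.25 to 0.775 m from the base axis. Payload 4 kg.
Tool frame: the origin (TCP) lies where the fingers leave the gripper's body, on its centre line; the fingertips stand 97 mm ahead of it and the grasp point (between the pads) lies 78 mm ahead of it; z points along the fingers, x is the direction in which the jaws open and shut, and the axes are right-handed (so a half turn about z gives the same grasp; the last joint's range is limited). The gripper opens to 94 mm and grips with 3 to 60 N. Pads are 16 mm wide; open, the fingers measure 119 mm over their backs; the gripper's body (75 mm by 177 mm) begins 78 mm behind the grasp point.
Start: joints at [-1.309, 0.087, 1.371, -0, 1.684, -0.103], TCP at [0.196, -0.514, 0.303] pointing down, gripper open.
Joint ranges: [-3.1, 3.1], [-0.76, 2.03], [0.27, 2.55], [-1.08, 4.22], [0.17, 2.65], [-2.57, 2.57]. Speed limits (rad/s): [2.79, 2.79, 3.14, 3.14, 3.14, 3.14].

## Interface

Orientations are given as [roll, pitch, yaw] about the fixed x, y, z axes, in that order (R = Rz(yaw) Ry(pitch) Rx(roll)).
In Python, from bench import * gives the robot as it stands.
- The arm moves only by the tool jog_arm, never from a script. Its argument "moves" is a list of rows, each a list of 7 numbers: the turn, a rotation vector about the world's x, y, z in rad, then the shift along the world's x, y, z in mm, then the finger opening in mm, from 0 to 94. In form: [[rx, ry, rz, tx, ty, tz, fingers], ...]. A call has 1 to 12 rows; each row shifts and turns the commanded pose from where the row before left it; what a row does not reach is not made up. A row lasts 1/8 s, in which the tool goes at most 62.5 mm and 10.7 degrees, less where a joint would pass 70% of its speed; a pose out of reach is approached as far as the arm can. A call is refused whole if a number of a shift passes 62.5 or a number of a turn 0.188, either way. A call with a gripper value outside its range is refused whole. The fingers move at their own pace and stop on an object; the grip force is fixed at half the most. Time passes only in rows, so rows that do not move let the fingers close. It gives the time, the measured TCP pose, the force and the opening at its end, in the units of the state.
- get_obs(): the state, without advancing time (a new reading comes with each control period).
- snapshot(name): name is "side" or "top"; returns the picture (400x640x3 uint8, red, green, blue); there is no depth.
- get_calibration(name): a dict with "camera_matrix" (3x3 intrinsics, pixels), "R" (3x3) and "t" (3): a world point X has camera coordinates R X + t. Camera axes: x right, y down, z forward; pixel columns grow to the right and rows downward; lengths in m; the calibration is good to about 2 mm. A picture is of the moment at which its call begins. get_calibration takes no time and is no camera call.
- close_job(): hands the job in, once; it reports no verdict.
Trained networks look in the newest picture that a camera, given by its name, has taken for a name from the list of things; names that differ only in an ending like _2 or _b are one class to them, and where a whole thing is asked for, a point or a joint stands for the part that bears it (a point fixed in the world has none). Each returns a list of dicts, best first, with "conf" (0 to 1); they miss things now and then, are a little off and sometimes report something else, mostly with a low value. They report only what shows in the picture. A call takes as long as a camera call. They do not tell look-alikes from the thing itself.
- look_for(label, camera): "bbox" ([left, top, right, bottom] in pixels, round what is visible of it).
The state is a dict: "time": time; "joint_positions": joint angles; "qvel": joint speeds; "joint_torque": joint torques, N m; "tool_pos": TCP position; "ee_rot": TCP orientation; "wrist_force": force on the tool from outside, world axes, zero at the start; "wrist_torque": the same for the moment, N m; "width": finger opening in m.
Only numpy, scipy, OpenCV 4.12 (cv2) and the standard library are available. Lean on these libraries where they do the work, as an engineer would, in place of code of your own. Each camera call takes 0.05 s, during which the arm holds its last target.

## Working session

There is one attempt and no reset: what is moved stays moved. The work goes in short steps, Python scripts to look and compute and a tool call to move; the robot and the scene stay as the last step left them, time stands still between calls to the robot, and variables do not carry over. Pictures are saved under pics/ and viewed, and the job is handed in when it is done.

Besides the shell and the picture viewer there is one more tool, called after "Request:" as a command line: name --pt "numbers of a row" for each row, then --argument value for the rest. jog_arm: Moves the arm, as the interface text tells. Its arguments: {"type":"object","properties":{"moves":{"type":"array","items":{"type":"array","items":{"type":"number"}}}},"required":["moves"]}

```bash
mkdir -p pics; ls
python3 - <<'E'
from bench import *
import cv2,numpy as np
o=get_obs();print(o)
for n in("side","top"):
    im=snapshot(n);cv2.imwrite(f"pics/{n}0.png",im[:,:,::-1])
    c=get_calibration(n);print(n,c)
    for l in("nest","housing_first","housing_black","rack","loupe","tape_roll"):
        print(l,[(np.round(d['bbox']),round(d['conf'],2)) for d in look_for(l,n)])
E
```

```text
pics
{'time': 0.0, 'joint_positions': array([-1.30910567e+00,  8.79144727e-02,  1.37224110e+00, -3.44730927e-05,
        1.68354487e+00, -1.03078688e-01]), 'qvel': array([-0.00040591, -0.00025688, -0.0011275 ,  0.0011641 ,  0.00071205,
        0.00037973]), 'joint_torque': array([ 9.42719703e-05, -3.40187573e+01, -3.02423179e+01,  7.19499565e-02,
        3.29493103e-02, -1.71456277e-04]), 'tool_pos': array([ 0.19611686, -0.5134957 ,  0.30153275]), 'ee_rot': array([-3.14140985e+00,  2.10012408e-03, -1.20603063e+00]), 'wrist_force': array([-0.80909857, -0.22860407, -0.42579887]), 'wrist_torque': array([0.04882622, 0.05204128, 0.00101189]), 'width': 0.09348413701261728}
side {'camera_matrix': array([[491.48085006,   0.        , 323.28017528],
       [  0.        , 491.48085006, 202.97803145],
       [  0.        ,   0.        ,   1.        ]]), 'R': array([[-0.98691308, -0.16097404, -0.00948292],
       [-0.09022674,  0.59999675, -0.79489813],
       [ 0.13364768, -0.78363975, -0.60666881]]), 't': array([0.58099917, 0.10516648, 1.243263  ])}
nest [(array([313., 178., 363., 213.]), 0.59)
[... 493 characters left out ...]
],
       [  0.        , 502.43286097, 198.16208497],
       [  0.        ,   0.        ,   1.        ]]), 'R': array([[-0.01595681, -0.99985414,  0.00608983],
       [-0.99590146,  0.01535085, -0.08913267],
       [ 0.08902619, -0.00748715, -0.99600114]]), 't': array([-0.02537693,  0.55461348,  1.33062103])}
nest []
housing_first [(array([336., 182., 363., 203.]), 0.96), (array([373., 233., 393., 259.]), 0.89), (array([311., 240., 341., 270.]), 0.77), (array([386., 184., 407., 210.]), 0.67)]
housing_black [(array([173., 202., 202., 221.]), 0.86)]
rack [(array([170., 196., 242., 233.]), 0.66)]
loupe [(array([270., 138., 283., 152.]), 0.48)]
tape_roll [(array([427., 169., 464., 207.]), 0.96)]
```

Run:
```python
import cv2
s=cv2.imread("pics/side0.png");t=cv2.imread("pics/top0.png")
cv2.imwrite("pics/s0c.png",cv2.resize(s[120:340,250:450],None,fx=2.7,fy=2.7,interpolation=cv2.INTER_CUBIC))
cv2.imwrite("pics/t0c.png",cv2.resize(t[120:290,155:475],None,fx=2.5,fy=2.5,interpolation=cv2.INTER_CUBIC))
```

```text
(no output)
```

View pics/side0.png

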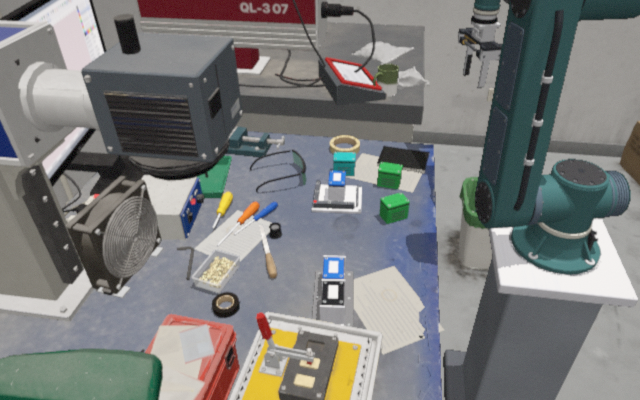

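View pics/top0.png

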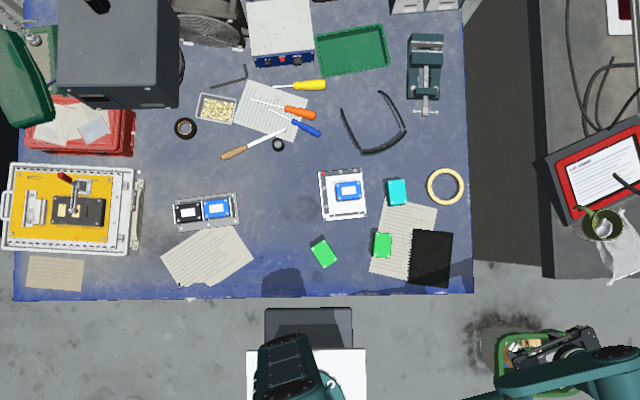

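```bash
sleep 1
```

```text
(no output)
```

View pics/s0c.png

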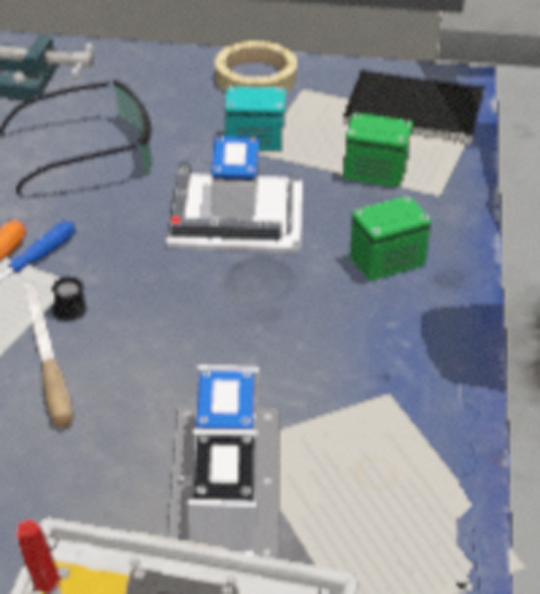

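View pics/t0c.png

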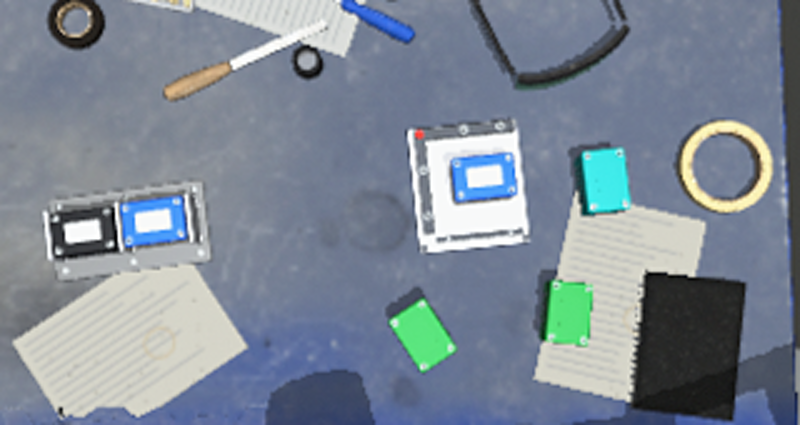

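The candidates (top view) are blue in nest (348,191), blue in rack (216,208), turquoise (397,192), green (322,252), green (382,245) and black in rack (187,211). By the description, first is (348,191) and second is (216,208). Next I'll measure them in close crops.

```bash
cat > h.py <<'E'
import cv2,numpy as np
from bench import *
def unproj(n,uv,z):
    c=get_calibration(n);K=c['camera_matrix'];R=c['R'];t=c['t']
    uv=np.atleast_2d(uv).astype(float)
    d=np.c_[(uv[:,0]-K[0,2])/K[0,0],(uv[:,1]-K[1,2])/K[1,1],np.ones(len(uv))]@R
    o=-R.T@t; s=(z-o[2])/d[:,2]
    return o+d*s[:,None]
def proj(n,X):
    c=get_calibration(n);P=np.atleast_2d(X)@c['R'].T+c['t'];q=P@c['camera_matrix'].T
    return q[:,:2]/q[:,2:]
def lid(im,n,box,z):
    x0,y0,x1,y1=box;F=8
    c=cv2.resize(im[y0:y1,x0:x1],None,fx=F,fy=F,interpolation=cv2.INTER_CUBIC)
    h=cv2.cvtColor(c,cv2.COLOR_RGB2HSV)
    m=((h[...,0]>100)&(h[...,0]<122)&(h[...,1]>150)&(h[...,2]>110)).astype(np.uint8)
    k,l,st,_=cv2.connectedComponentsWithStats(m);i=1+np.argmax(st[1:,4])
    cs=cv2.findContours((l==i).astype(np.uint8),0,1)[0];cn=max(cs,key=cv2.contourArea)[:,0,:]
    uv=(cn+.5)/F-.5+[x0,y0]
    W=unproj(n,uv,z)[:,:2]*1000
    r=cv2.minAreaRect(W.astype(np.float32));return r
E
python3 - <<'E'
from h import *
s=cv2.imread("pics/side0.png")[:,:,::-1].copy();t=cv2.imread("pics/top0.png")[:,:,::-1].copy()
print("first top",lid(t,"top",(325,170,375,215),.07));print("first side",lid(s,"side",(320,163,355,192),.07))
print("second top",lid(t,"top",(200,190,235,225),.066));print("second side",lid(s,"side",(315,250,350,285),.066))
print(unproj("top",[187,211],.066))
cv2.imwrite("pics/n.png",cv2.resize(t[160:225,310:375,::-1],None,fx=9,fy=9,interpolation=cv2.INTER_CUBIC))
cv2.imwrite("pics/r.png",cv2.resize(t[185:240,165:245,::-1],None,fx=9,fy=9,interpolation=cv2.INTER_CUBIC))
cv2.imwrite("pics/ns.png",cv2.resize(s[160:225,305:370,::-1],None,fx=9,fy=9,interpolation=cv2.INTER_CUBIC))
E
```

```text
first top ((568.7427978515625, -121.0404052734375), (45.734954833984375, 65.26155853271484), 5.333932876586914)
first side ((569.3653564453125, -115.91761779785156), (46.610591888427734, 78.00413513183594), 1.8830205202102661)
second top ((528.230224609375, 224.1660614013672), (47.05075454711914, 66.63543701171875), 7.110633850097656)
second side ((528.447021484375, 230.80874633789062), (43.84709548950195, 62.64118957519531), 6.5128865242004395)
[[0.52202039 0.29965744 0.066     ]]
```

View pics/n.png

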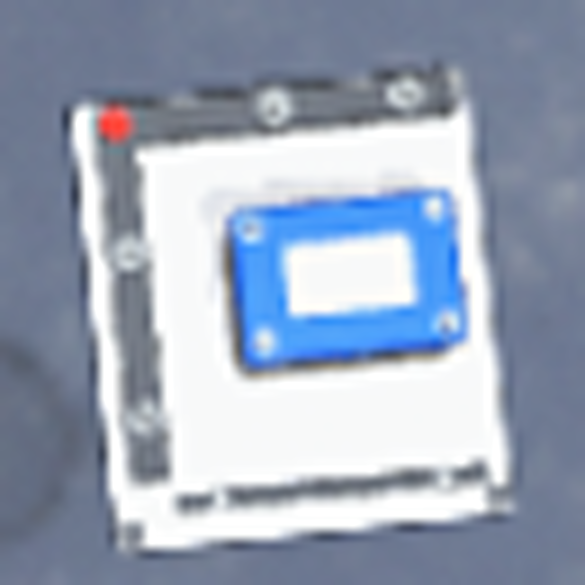

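View pics/r.png

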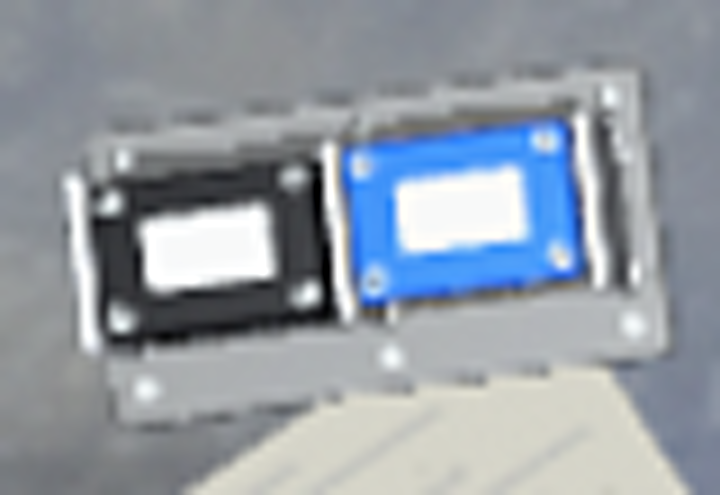

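View pics/ns.png

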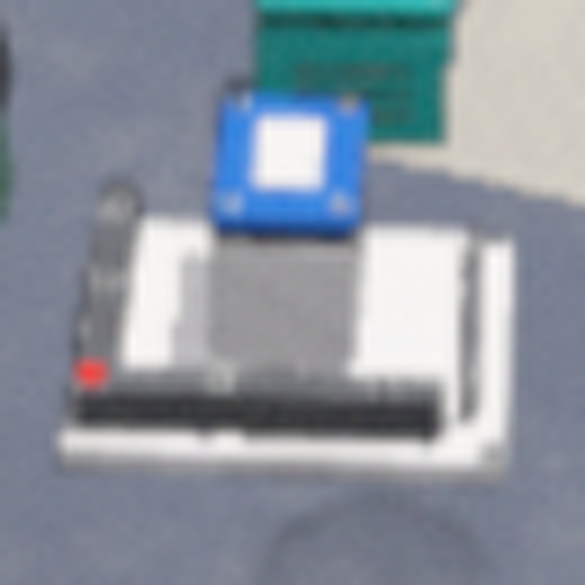

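```bash
cat > fit.py <<'E'
from h import *
from scipy.optimize import least_squares
def c2p(c,o): return (np.array(c)+.5)/9-.5+np.array(o)
o=(310,160)
# observed (crop px), z, constraint: ('x',val) or ('y',val) in nest frame
L=[([(145,147),(300,131),(440,117)],28,0,53),([(139,160),(152,310),(167,470)],28,1,42),
   ([(78,110),(88,200)],10,1,60),([(455,72)],28,0,65),([(180,110),(330,93)],28,0,65),
   ([(128,547),(300,527),(500,510)],10,0,-68),([(503,480),(488,350),(478,200)],10,1,-60)]
def res(p):
    r=[]
    c,s=np.cos(p[2]),np.sin(p[2])
    for pts,z,ax,v in L:
        W=unproj("top",c2p(pts,o),z/1000)[:,:2]*1000-p[:2]
        q=W@np.array([[c,-s],[s,c]]); r+=list(q[:,ax]-v)
    return np.array(r)
f=least_squares(res,[575,-115,.09],loss='soft_l1')
if __name__=="__main__":
    print(f.x,np.degrees(f.x[2]));print(np.round(res(f.x),1))
    x,y,a=f.x;Rn=np.array([[np.cos(a),-np.sin(a)],[np.sin(a),np.cos(a)]])
    for nm,q in(("corner",(53,42)),("first",(30,9)),("second",(-16,9))): print(nm,Rn@q+[x,y])
    print("first now in nest",Rn.T@(np.array([568.74,-121.04])-[x,y]))
    for n in("top","side"):
        im=cv2.imread(f"pics/{n}0.png")
        F=9;b=(310,160,375,225) if n=="top" else (305,160,370,225)
        def draw(im,P,col):
            uv=proj(n,P);uv=((uv-np.array(b[:2])+.5)*F-.5).round().astype(int);cv2.polylines(im,[uv.reshape(-1,1,2)],True,col,1)
        big=cv2.resize(im[b[1]:b[3],b[0]:b[2]],None,fx=F,fy=F,interpolation=cv2.INTER_CUBIC)
        def N(q,z): return np.c_[np.array(q)@Rn.T+[x,y],np.full(len(q),z)]/1000
        draw(big,N([(68,60),(68,-60),(-68,-60),(-68,60)],10),(0,0,255))
        draw(big,N([(53,42),(53,-60),(65,-60),(65,54),(-53,54),(-53,42)],28),(0,255,0))
        h=np.radians(5.33);Rh=np.array([[np.cos(h),-np.sin(h)],[np.sin(h),np.cos(h)]])
        q=np.array([(23,33),(23,-33),(-23,-33),(-23,33)])@Rh.T+[568.7,-121.0]
        for z in(10,70): draw(big,np.c_[q,np.full(4,z)]/1000,(255,0,255))
        cv2.imwrite(f"pics/ov_{n}.png",big)
    im=cv2.imread("pics/side0.png");b=(310,250,360,330);n="side"
    big=cv2.resize(im[b[1]:b[3],b[0]:b[2]],None,fx=7,fy=7,interpolation=cv2.INTER_CUBIC);F=7
    h=np.radians(7.1);Rh=np.array([[np.cos(h),-np.sin(h)],[np.sin(h),np.cos(h)]])
    q=np.array([(23,33),(23,-33),(-23,-33),(-23,33)])@Rh.T+[528.2,224.2]
    for z in(6,66): draw(big,np.c_[q,np.full(4,z)]/1000,(255,0,255))
    cv2.imwrite("pics/ov_r.png",big)
E
python3 fit.py
```

```text
[ 5.65363392e+02 -1.08051398e+02  6.83270022e-02] 3.9148488542607147
[-1.7 -0.7  0.   0.3  0.3  0.  -1.2 -1.9  1.2 -3.4 -2.   0.9  2.5  2.6
  0.3  1.2 -0.1]
corner [615.37222158 -62.53088597]
first [594.67892639 -97.02418292]
second [ 548.78626195 -100.16478   ]
first now in nest [  2.48194674 -13.18882865]
```

View pics/ov_top.png

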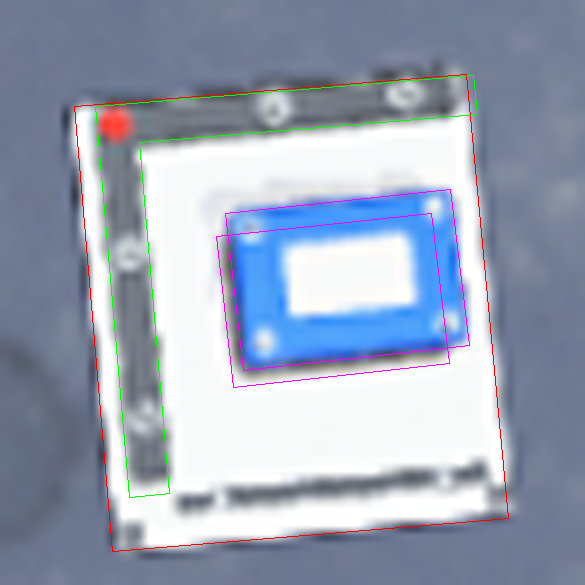

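View pics/ov_side.png

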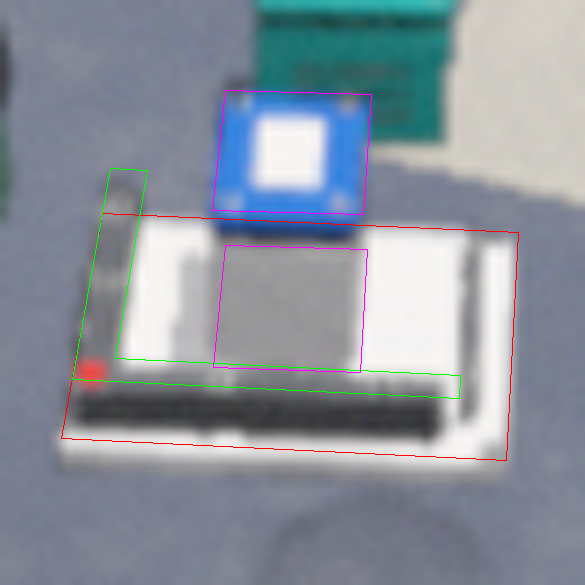

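View pics/ov_r.png

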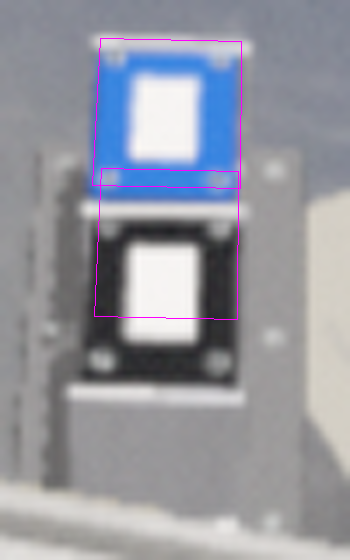

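Overlays agree within about 2–3 mm, with nest yaw about 4–5°. The first housing is about 27 mm short of the far fence in x and 22 mm short in y. I'll start with the approach above the push position, jaw axis along the nest's y.

Request:
jog_arm --pt "0 0 -0.026 30 35 0 30" --pt "0 0 -0.026 30 35 0 30" --pt "0 0 -0.026 30 35 0 30" --pt "0 0 -0.026 30 35 0 30" --pt "0 0 -0.026 30 35 0 30" --pt "0 0 -0.026 30 35 0 30" --pt "0 0 -0.026 30 35 0 30" --pt "0 0 -0.026 30 35 0 30" --pt "0 0 -0.026 30 35 0 30" --pt "0 0 -0.026 30 35 0 30" --pt "0 0 -0.026 30 35 0 30" --pt "0 0 0 3 5 0 30"

```text
time: 2.2
tool_pos: [0.5303, -0.1218, 0.3024]
ee_rot: [3.141, 0.0, -1.488]
wrist_force: [-0.2, -0.5, -0.5]
width: 0.0299
```

Request:
jog_arm --pt "0 0 0 0 0 -50 30" --pt "0 0 0 0 0 -50 30" --pt "0 0 0 0 0 -20 30" --pt "0 0 0 0 0 0 30"

```text
time: 2.7
tool_pos: [0.5276, -0.1243, 0.1806]
ee_rot: [3.137, 0.001, -1.493]
wrist_force: [-1.0, 0.2, 0.6]
width: 0.03
```

```bash
cat > shot.py <<'E'
import sys
from h import *
tag=sys.argv[1]
B={"n":{"top":(300,150,390,235),"side":(295,140,385,225)},"r":{"top":(155,160,260,245),"side":(290,230,380,335)},"m":{"top":(220,150,380,250),"side":(280,150,400,300)}}[sys.argv[2]]
out=[]
for n,b in B.items():
    im=snapshot(n);cv2.imwrite(f"pics/{n}_{tag}.png",im[:,:,::-1])
    c=im[b[1]:b[3],b[0]:b[2],::-1];F=395/c.shape[1];out.append(cv2.resize(c,None,fx=F,fy=F,interpolation=cv2.INTER_CUBIC))
h=max(o.shape[0] for o in out)
cv2.imwrite(f"pics/{tag}.png",np.hstack([cv2.copyMakeBorder(o,0,h-o.shape[0],0,5,0) for o in out]))
o=get_obs();print(o['time'],o['tool_pos'],o['ee_rot'],o['wrist_force'],o['width'])
E
python3 shot.py a1 n
```

```text
2.8 [ 0.52936616 -0.12461614  0.18386776] [-3.14025257e+00 -9.99524622e-04 -1.49276019e+00] [-0.75359346 -0.35747895 -0.01174034] 0.03008305788948599
```

View pics/a1.png

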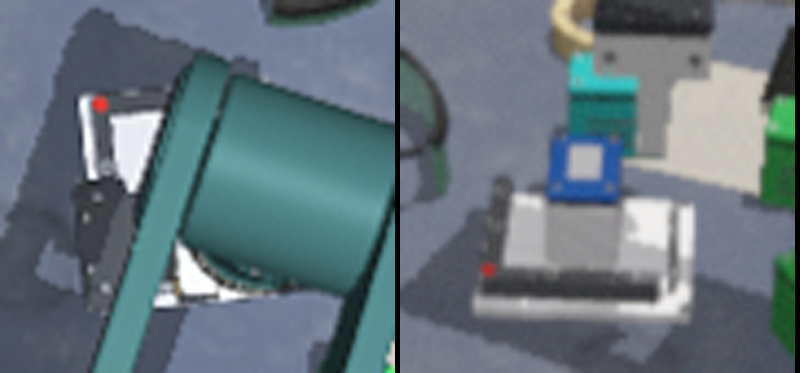

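Fingers hang on the −x side of the housing (side crop x≈635–665 against the lid edge at ≈622), so they're clear. Descend and push in +x of the nest.

Request:
jog_arm --pt "0 0 0 0 0 -40 30" --pt "0 0 0 0 0 -17 30" --pt "0 0 0 5 0.4 0 30" --pt "0 0 0 5 0.4 0 30" --pt "0 0 0 5 0.4 0 30" --pt "0 0 0 4 0.3 0 30" --pt "0 0 0 4 0.3 0 30" --pt "0 0 0 4 0.3 0 30" --pt "0 0 0 3 0.2 0 30" --pt "0 0 0 0 0 0 30"

```text
time: 4.05
tool_pos: [0.5597, -0.1214, 0.1256]
ee_rot: [-3.141, -0.0, -1.492]
wrist_force: [-0.5, -0.4, -0.6]
width: 0.0298
```

```bash
python3 shot.py a2 n
```

```text
4.15 [ 0.55961897 -0.12144445  0.12558913] [-3.14046219e+00 -4.22197371e-05 -1.49199759e+00] [ 0.31994882  1.60854499 -0.34459483] 0.029783789258721795
```

View pics/a2.png

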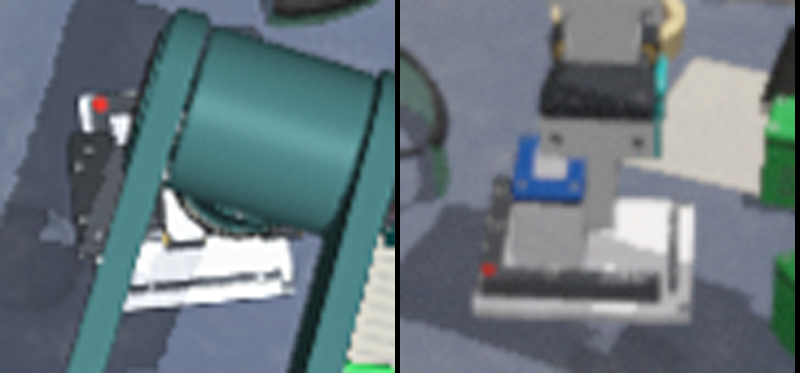

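Request:
jog_arm --pt "0 0 0 2 0.15 0 30" --pt "0 0 0 2 0.15 0 30" --pt "0 0 0 1 0.1 0 30" --pt "0 0 0 1 0.1 0 30"

```text
time: 4.65
tool_pos: [0.5652, -0.121, 0.1256]
ee_rot: [3.141, -0.0, -1.492]
wrist_force: [-2.0, -0.2, 1.3]
width: 0.0299
```

Request:
jog_arm --pt "0 0 0 1 0.1 0 30" --pt "0 0 0 0 0 0 30"

```text
time: 4.9
tool_pos: [0.566, -0.121, 0.1256]
ee_rot: [3.141, -0.0, -1.492]
wrist_force: [-3.0, -0.6, 1.1]
width: 0.0302
```

Request:
jog_arm --pt "0 0 0 1 0.1 0 30" --pt "0 0 0 0 0 0 30"

```text
time: 5.15
tool_pos: [0.5663, -0.121, 0.1257]
ee_rot: [3.139, -0.0, -1.492]
wrist_force: [-5.8, -1.4, 4.1]
width: 0.03
```

Request:
jog_arm --pt "0 0 0 1 0.1 0 30" --pt "0 0 0 0 0 0 30"

```text
time: 5.4
tool_pos: [0.5665, -0.121, 0.1258]
ee_rot: [3.137, -0.0, -1.492]
wrist_force: [-8.2, -1.6, 4.7]
width: 0.0298
```

Request:
jog_arm --pt "0 0 0 2 0.15 0 30" --pt "0 0 0 0 0 0 30"

```text
time: 5.65
tool_pos: [0.5671, -0.121, 0.126]
ee_rot: [3.132, -0.0, -1.491]
wrist_force: [-14.2, -1.9, 9.4]
width: 0.0298
```

```bash
python3 shot.py a3 n; python3 -c "
from bench import *;print(get_obs()['wrist_torque'])"
```

```text
5.75 [ 0.56703493 -0.12103791  0.12601656] [ 3.13240354e+00 -3.86633063e-05 -1.49139567e+00] [-13.90392005  -1.68461891  10.91814381] 0.029891859624555872
[-0.0163474   2.30412397  0.31358961]
```

View pics/a3.png

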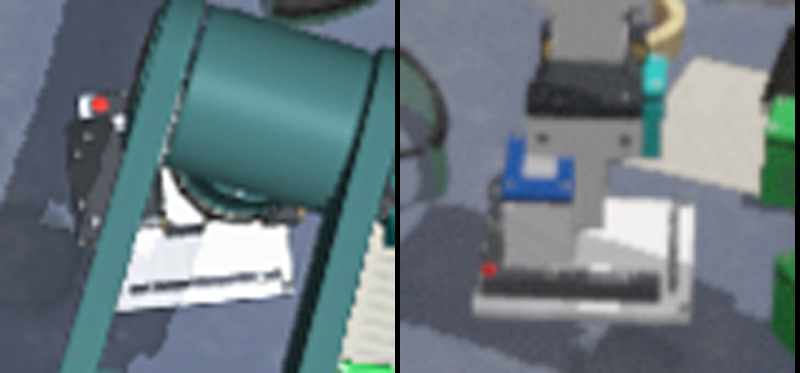

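Far-fence contact is made (14 N). Back off, lift, turn 90° and go round to the open −y side.

Request:
jog_arm --pt "0 0 0 -12 -1 0 30" --pt "0 0 0 -3 0 25 30" --pt "0 0 0 0 0 50 15" --pt "0 0 0.175 5 -10 10 15" --pt "0 0 0.175 8 -10 0 15" --pt "0 0 0.175 8 -10 0 15" --pt "0 0 0.175 8 -10 0 15" --pt "0 0 0.175 8 -5 0 15" --pt "0 0 0.175 6 0 0 15" --pt "0 0 0.175 0 0 0 15" --pt "0 0 0.175 0 0 0 15" --pt "0 0 0.177 0 0 0 15"

```text
time: 7.25
tool_pos: [0.5988, -0.1665, 0.2107]
ee_rot: [3.141, -0.003, 0.091]
wrist_force: [-0.5, 1.0, 0.6]
width: 0.0148
```

```bash
python3 shot.py a4 n
```

```text
7.35 [ 0.59871207 -0.16646774  0.21074667] [ 3.14144233e+00 -2.13617723e-03  8.48106717e-02] [-0.32992162  0.56122541  0.17723189] 0.014847775584676348
```

View pics/a4.png

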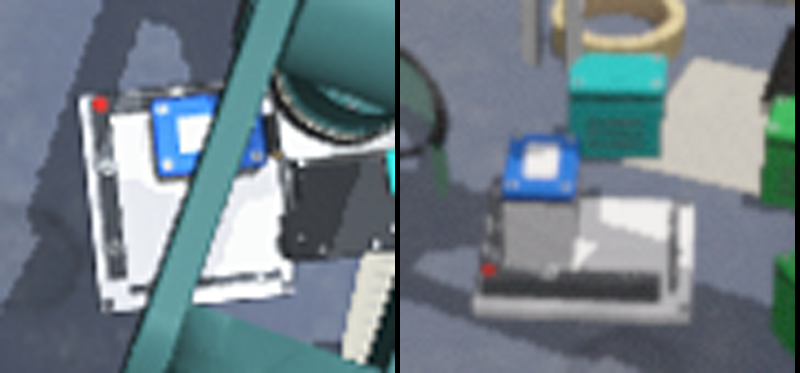

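Request:
jog_arm --pt "0 0 0 0 0 -40 15" --pt "0 0 0 0 0 -40 15" --pt "0 0 0 0 0 -4 15" --pt "0 0 0 -0.4 5 0 15" --pt "0 0 0 -0.4 5 0 15" --pt "0 0 0 -0.4 5 0 15" --pt "0 0 0 -0.4 5 0 15" --pt "0 0 0 -0.3 4 0 15" --pt "0 0 0 0 0 0 15"

```text
time: 8.48
tool_pos: [0.5964, -0.1421, 0.1269]
ee_rot: [-3.141, -0.0, 0.085]
wrist_force: [0.5, -1.1, 1.3]
width: 0.0147
```

Request:
jog_arm --pt "0 0 0 -0.2 2 0 15" --pt "0 0 0 0 0 0 15"

```text
time: 8.72
tool_pos: [0.596, -0.1405, 0.1266]
ee_rot: [-3.141, 0.0, 0.085]
wrist_force: [0.6, -2.3, 1.8]
width: 0.0152
```

Request:
jog_arm --pt "0 0 0 -0.2 2 0 15" --pt "0 0 0 0 0 0 15"

```text
time: 8.98
tool_pos: [0.5958, -0.1384, 0.1265]
ee_rot: [-3.141, 0.0, 0.085]
wrist_force: [-0.3, -1.4, 0.6]
width: 0.0148
```

Request:
jog_arm --pt "0 0 0 -0.1 1 0 15" --pt "0 0 0 0 0 0 15"

```text
time: 9.22
tool_pos: [0.5957, -0.1374, 0.1265]
ee_rot: [-3.141, 0.0, 0.085]
wrist_force: [-0.7, -1.0, 0.8]
width: 0.0155
```

Request:
jog_arm --pt "0 0 0 -0.1 1 0 15" --pt "0 0 0 0 0 0 15"

```text
time: 9.48
tool_pos: [0.5957, -0.1367, 0.1265]
ee_rot: [3.141, 0.0, 0.085]
wrist_force: [-0.3, -2.4, 0.5]
width: 0.0152
```

Request:
jog_arm --pt "0 0 0 -0.1 1 0 15" --pt "0 0 0 0 0 0 15"

```text
time: 9.72
tool_pos: [0.5957, -0.1365, 0.1268]
ee_rot: [3.139, -0.0, 0.085]
wrist_force: [0.3, -5.5, -0.1]
width: 0.015
```

Request:
jog_arm --pt "0 0 0 -0.1 1 0 15" --pt "0 0 0 0 0 0 15"

```text
time: 9.98
tool_pos: [0.5956, -0.1362, 0.127]
ee_rot: [3.138, -0.0, 0.085]
wrist_force: [0.9, -6.6, 0.1]
width: 0.0147
```

Request:
jog_arm --pt "0 0 0 -0.1 1 0 15" --pt "0 0 0 0 0 0 15"

```text
time: 10.22
tool_pos: [0.5956, -0.136, 0.1272]
ee_rot: [3.136, -0.001, 0.084]
wrist_force: [-0.2, -8.3, -0.4]
width: 0.015
```

Request:
jog_arm --pt "0 0 0 -0.2 2 0 15" --pt "0 0 0 0 0 0 15"

```text
time: 10.48
tool_pos: [0.5955, -0.1355, 0.1277]
ee_rot: [3.132, -0.001, 0.084]
wrist_force: [0.3, -12.9, -0.4]
width: 0.015
```

```bash
python3 shot.py a5 n; python3 -c "
from bench import *;print(get_obs()['wrist_torque'])"
```

```text
10.575 [ 0.59552055 -0.13557904  0.1277021 ] [ 3.13256962e+00 -1.07427898e-03  8.39155798e-02] [  0.34556226 -11.74336079   0.21511944] 0.014969593190791402
[-2.34832418 -0.11219182  0.05970831]
```

View pics/a5.png

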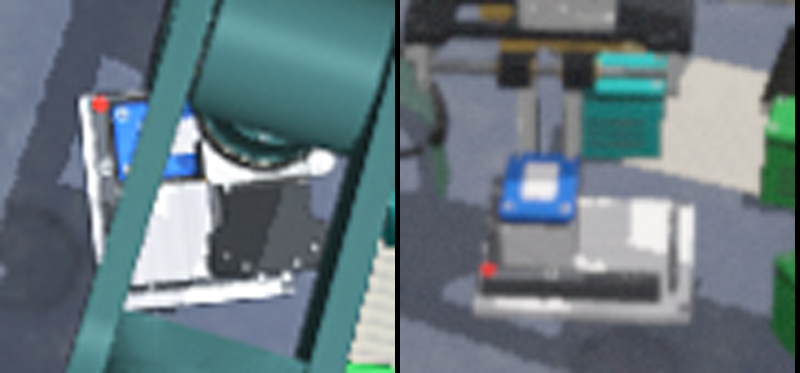

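Request:
jog_arm --pt "0 0 0 1 -12 0 15" --pt "0 0 0 0 -3 25 15" --pt "0 0 0 0 0 55 36" --pt "0 0 -0.1745 -5 5 5 36" --pt "0 0 -0.1745 -6 7 0 36" --pt "0 0 -0.1745 -6 7 0 36" --pt "0 0 -0.1745 -6 7 0 36" --pt "0 0 -0.1745 -6 7 0 36" --pt "0 0 -0.1745 -6 7 0 36" --pt "0 0 -0.1745 -6 7 0 36" --pt "0 0 -0.1745 0 1 0 36" --pt "0 0 -0.1745 0 0 0 36"

```text
time: 12.08
tool_pos: [0.5549, -0.0973, 0.2112]
ee_rot: [3.14, 0.003, -1.49]
wrist_force: [0.2, -0.4, 0.0]
width: 0.036
```

```bash
python3 shot.py a6 n
```

```text
12.175 [ 0.55495667 -0.09764976  0.21125051] [ 3.14062857e+00  2.36309737e-03 -1.48453762e+00] [-0.03365603 -0.19856903  0.4918891 ] 0.03589732262221066
```

View pics/a6.png

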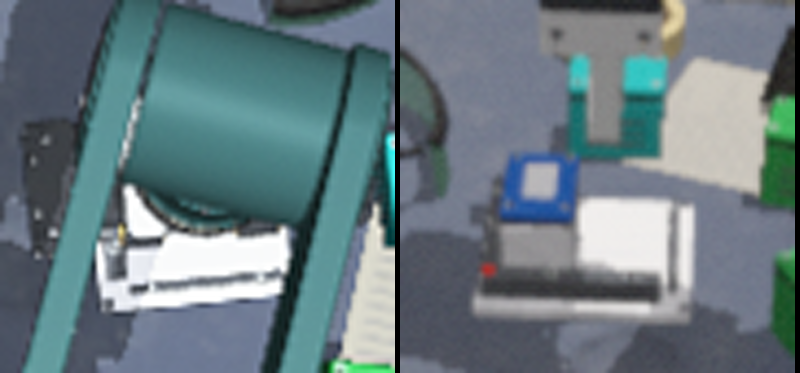

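Now down and press +x again, wide fingers.

Request:
jog_arm --pt "0 0 0 0 0 -50 36" --pt "0 0 0 0 0 -35 36" --pt "0 0 0 4 0.3 0 36" --pt "0 0 0 4 0.3 0 36" --pt "0 0 0 2 0.2 0 36" --pt "0 0 0 1 0.1 0 36" --pt "0 0 0 0 0 0 36"

```text
time: 13.05
tool_pos: [0.5647, -0.0978, 0.128]
ee_rot: [3.137, -0.0, -1.485]
wrist_force: [-8.6, -1.4, 2.6]
width: 0.0357
```

Request:
jog_arm --pt "0 0 0 2 0.1 0 36" --pt "0 0 0 0 0 0 36"

```text
time: 13.3
tool_pos: [0.5652, -0.0978, 0.1282]
ee_rot: [3.132, 0.0, -1.485]
wrist_force: [-12.9, 0.2, 7.1]
width: 0.0359
```

Request:
jog_arm --pt "0 0 0 2 0.1 0 36" --pt "0 0 0 0 0 0 36"

```text
time: 13.55
tool_pos: [0.5656, -0.0978, 0.1284]
ee_rot: [3.128, 0.0, -1.485]
wrist_force: [-19.0, -1.2, 10.6]
width: 0.036
```

```bash
python3 -c "
from bench import *;o=get_obs();print(o['wrist_torque'],o['wrist_force'],o['ee_rot'])"
```

```text
[-0.08398177  3.24063143  0.14713946] [-19.03300387  -1.20750142  10.61477537] [ 3.12804628e+00  4.67384810e-04 -1.48452834e+00]
```

Second press shares the load on both fingers, at yaw −1.4845 (nest yaw ≈ 4.9°). Retreat and go over the rack.

Request:
jog_arm --pt "0 0 0 -15 -1 0 36" --pt "0 0 0 0 0 50 60" --pt "0 0 0.1 0 15 55 94" --pt "0 0 0.17 -3 35 0 94" --pt "0 0 0.17 -3 35 0 94" --pt "0 0 0.17 -3 35 0 94" --pt "0 0 0.17 -3 35 0 94" --pt "0 0 0.17 -3 35 0 94" --pt "0 0 0.17 -3 35 0 94" --pt "0 0 0.17 -3 35 0 94" --pt "0 0 0.17 -3 35 0 94" --pt "0 0 0.149 -1 28 0 94"

```text
time: 15.05
tool_pos: [0.5307, 0.2264, 0.2338]
ee_rot: [-3.14, -0.005, 0.13]
wrist_force: [0.5, -0.7, 0.0]
width: 0.0941
```

```bash
python3 shot.py b1 n; python3 shot.py b2 r
```

```text
15.15 [0.53045709 0.22727053 0.23349859] [-3.13941534 -0.00431344  0.12810611] [0.79715771 0.40838932 0.27686533] 0.09397912005139175
15.25 [0.53062502 0.22475104 0.23298621] [-3.14147699e+00 -2.96077820e-03  1.22854036e-01] [ 0.43454424 -0.40352649 -0.74995238] 0.09414254979197464
```

View pics/b1.png

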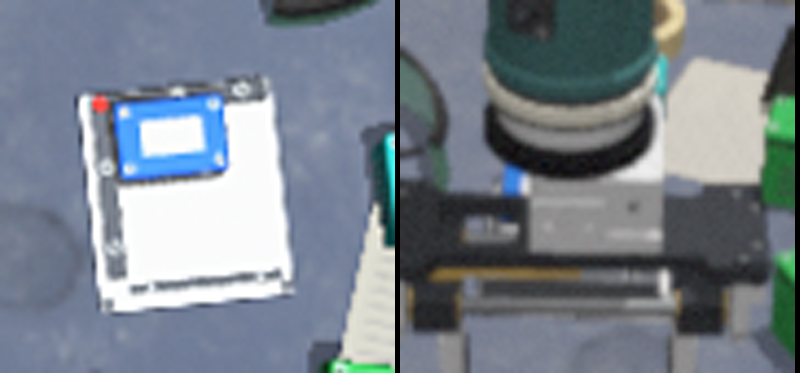

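View pics/b2.png

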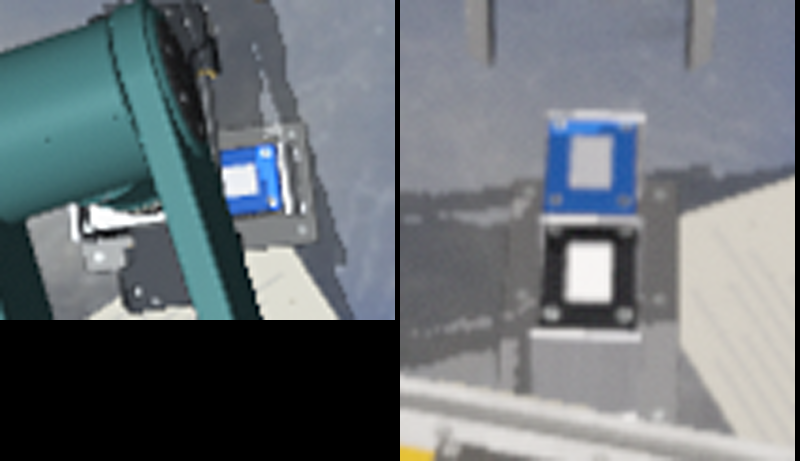

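First housing sits home in the corner in the top crop. In the side crop the fingers (480 and 700) straddle the blue lid (592). Descend and grip.

Request:
jog_arm --pt "0 0 0 -1 0 -50 94" --pt "0 0 0 0 0 -50 94" --pt "0 0 0 0 0 -10 94" --pt "0 0 0 0 0 0 40" --pt "0 0 0 0 0 0 40" --pt "0 0 0 0 0 0 40" --pt "0 0 0 0 0 0 40" --pt "0 0 0 0 0 0 40"

```text
time: 16.25
tool_pos: [0.5294, 0.2247, 0.1222]
ee_rot: [-3.141, -0.001, 0.124]
wrist_force: [0.3, 0.5, 0.7]
width: 0.0476
```

Run:
```python
from h import *
t=cv2.imread("pics/top_b1.png")[:,:,::-1].copy();print(lid(t,"top",(320,165,360,200),.07)); print(get_obs()['width'],get_obs()['wrist_force'])
```

```text
((594.7860717773438, -96.05213165283203), (47.55829620361328, 65.8995361328125), 4.935168743133545)
0.04757299253712763 [0.30766694 0.45525296 0.70978525]
```

Request:
jog_arm --pt "0 0 0 0 0 0 40" --pt "0 0 0 0 0 0 40" --pt "0 0 0 0 0 3 40" --pt "0 0 0 0 0 5 40" --pt "0 0 0 0 0 8 40" --pt "0 0 0 0 0 12 40" --pt "0 0 0 0 0 15 40" --pt "0 0 0 0 0 15 40" --pt "0 0 0 0 0 15 40" --pt "0 0 0 0 0 15 40" --pt "0 0 0 0 0 0 40"

```text
time: 17.62
tool_pos: [0.53, 0.2248, 0.2119]
ee_rot: [-3.141, -0.004, 0.123]
wrist_force: [0.5, -0.2, -2.4]
width: 0.0459
```

```bash
python3 shot.py b3 r
```

```text
17.725 [0.52912353 0.2244812  0.2096061 ] [3.14151466e+00 1.42539696e-04 1.23483524e-01] [-0.18305565 -0.51224281 -2.04245005] 0.0461016562041929
```

View pics/b3.png

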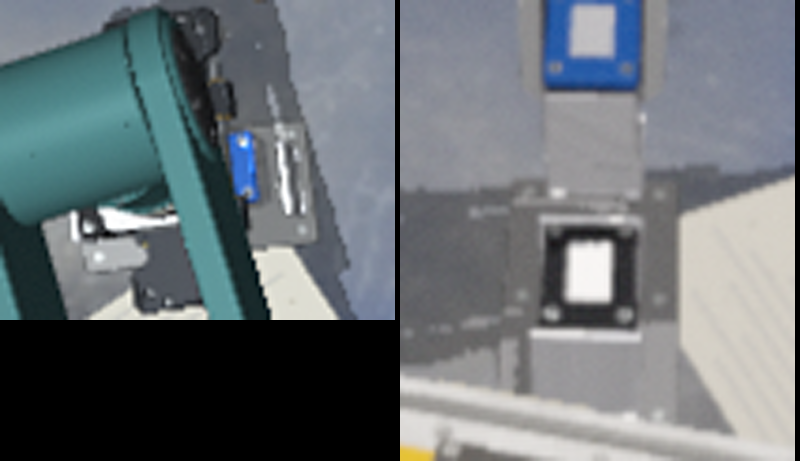

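Request:
jog_arm --pt "0 0 0 0 -20 0 40" --pt "0 0 0 0 -30 0 40" --pt "0 0 0 0 -35 0 40" --pt "0 0 0 0 -35 0 40" --pt "0 0 0 0 -30 0 40" --pt "0 0 0 0 -15 0 40" --pt "0 0 0 0 0 -30 40" --pt "0 0 0 0 0 -30 40" --pt "0 0 0 0 0 -20 40" --pt "0 0 0 0 0 -8 40" --pt "0 0 0 0 0 -3 40" --pt "0 0 0 0 0 0 40"

```text
time: 19.23
tool_pos: [0.5296, 0.0596, 0.1194]
ee_rot: [3.141, -0.001, 0.124]
wrist_force: [0.3, -0.5, -3.1]
width: 0.0458
```

Request:
jog_arm --pt "0 0 0 0 0 -2 40" --pt "0 0 0 0 0 0 40"

```text
time: 19.48
tool_pos: [0.5294, 0.0595, 0.1172]
ee_rot: [3.141, -0.001, 0.124]
wrist_force: [0.9, 0.2, -2.0]
width: 0.046
```

Request:
jog_arm --pt "0 0 0 0 0 -1 40" --pt "0 0 0 0 0 0 40"

```text
time: 19.73
tool_pos: [0.5295, 0.0595, 0.1162]
ee_rot: [3.141, -0.001, 0.124]
wrist_force: [-0.4, 0.1, -0.9]
width: 0.0461
```

Request:
jog_arm --pt "0 0 0 0 0 -1 40" --pt "0 0 0 0 0 0 40"

```text
time: 19.98
tool_pos: [0.5295, 0.0595, 0.1162]
ee_rot: [3.141, -0.001, 0.123]
wrist_force: [-1.5, -0.1, 5.2]
width: 0.0459
```

Request:
jog_arm --pt "0 0 0 0 0 1 60" --pt "0 0 0 0 0 0 94" --pt "0 0 0 0 0 0 94" --pt "0 0 0 0 0 0 94" --pt "0 0 0 0 0 0 94" --pt "0 0 0 0 0 20 94" --pt "0 0 0 0 0 50 94" --pt "0 0 -0.1745 0 0 20 94" --pt "0 0 -0.1745 0 0 0 94" --pt "0 0 -0.1745 0 0 0 94" --pt "0 0 -0.1745 0 0 0 94" --pt "0 0 -0.1745 0 0 0 94"

```text
time: 21.48
tool_pos: [0.5292, 0.0595, 0.2056]
ee_rot: [3.142, -0.0, -0.755]
wrist_force: [-0.2, -0.8, -1.3]
width: 0.0938
```

Request:
jog_arm --pt "0 0 -0.1745 0 0 0 94" --pt "0 0 -0.1745 0 0 0 94" --pt "0 0 -0.1745 0 0 0 94" --pt "0 0 -0.1745 0 0 0 94" --pt "0 0 0 0 0 0 94"

```text
time: 22.1
tool_pos: [0.5292, 0.0595, 0.2056]
ee_rot: [3.141, -0.0, -1.445]
wrist_force: [0.1, 0.4, 0.7]
width: 0.0941
```

```bash
python3 shot.py c1 m
```

```text
22.2 [0.5291933  0.05954711 0.2056529 ] [ 3.14149988e+00 -5.71440081e-05 -1.44428232e+00] [ 0.35017764 -0.36859091 -0.01616193] 0.09406171866512393
```

View pics/c1.png

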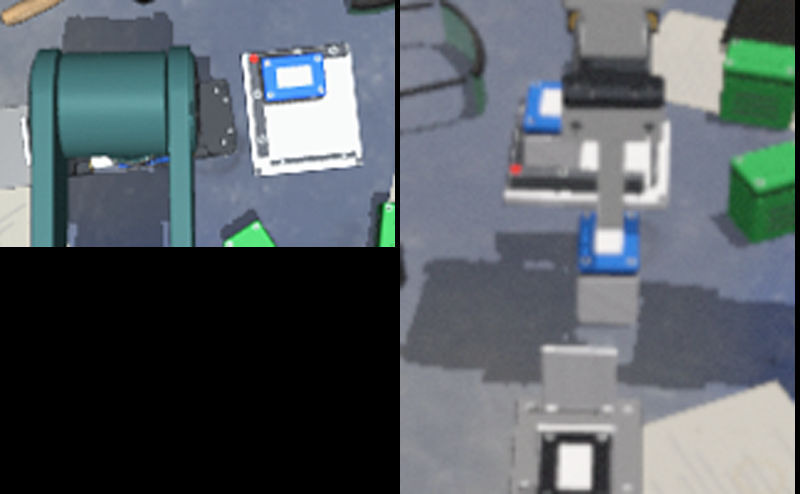

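Request:
jog_arm --pt "0 0 0 0 0 -30 94" --pt "0 0 0 0 0 -30 94" --pt "0 0 0 0 0 -22 94" --pt "0 0 0 0 0 0 60" --pt "0 0 0 0 0 0 60" --pt "0 0 0 0 0 0 60" --pt "0 0 0 0 0 0 60" --pt "0 0 0 0 0 0 60" --pt "0 0 0 0 0 0 60"

```text
time: 23.32
tool_pos: [0.53, 0.0599, 0.1252]
ee_rot: [-3.139, 0.0, -1.447]
wrist_force: [-1.1, 1.5, 5.9]
width: 0.0663
```

Request:
jog_arm --pt "0 0 0 0 0 0 60" --pt "0 0 0 0 0 5 60" --pt "0 0 0 0 0 15 60" --pt "0 0 0 0 0 25 60" --pt "0 0 0 0 0 25 60" --pt "0 0 0 0 0 10 60" --pt "0 0 -0.0075 3 -25 0 60" --pt "0 0 -0.0075 3 -33 0 60" --pt "0 0 -0.0075 3 -33 0 60" --pt "0 0 -0.0075 3 -33 0 60" --pt "0 0 -0.0075 3 -27 0 60" --pt "0 0 0 0.7 -12 0 60"

```text
time: 24.82
tool_pos: [0.5445, -0.1048, 0.2029]
ee_rot: [3.14, 0.0, -1.486]
wrist_force: [-0.3, 0.6, -2.9]
width: 0.0658
```

Request:
jog_arm --pt "0 0 0 0 0 0 60" --pt "0 0 0 0 0 0 60"

```text
time: 25.08
tool_pos: [0.5448, -0.1026, 0.2035]
ee_rot: [3.141, 0.001, -1.484]
wrist_force: [-0.6, 0.0, -3.5]
width: 0.0661
```

```bash
python3 shot.py c2 n
```

```text
25.175 [ 0.54486229 -0.10246093  0.20368936] [ 3.14153577e+00  2.72659108e-04 -1.48313477e+00] [ 0.10164407 -0.5527522  -2.18053352] 0.06582494741149784
```

View pics/c2.png

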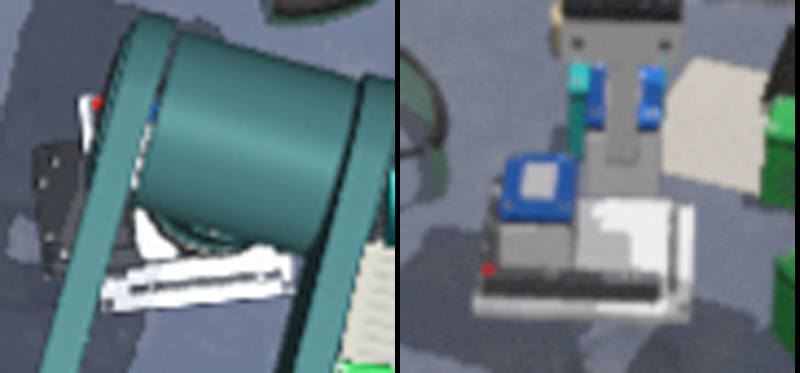

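Request:
jog_arm --pt "0 0 0 -1.5 -0.5 -15 60" --pt "0 0 0 0 0 -20 60" --pt "0 0 0 0 0 -20 60" --pt "0 0 0 0 0 -8 60" --pt "0 0 0 0 0 -2 60" --pt "0 0 0 0 0 0 60"

```text
time: 25.92
tool_pos: [0.5437, -0.104, 0.1392]
ee_rot: [-3.141, -0.0, -1.484]
wrist_force: [-0.7, -0.3, -3.0]
width: 0.0656
```

```bash
python3 shot.py c3 n
```

```text
26.025 [ 0.54394117 -0.10409929  0.13968026] [-3.13984516e+00 -7.93927273e-04 -1.48443200e+00] [ 0.22851553 -0.74588858 -3.70540957] 0.06595048971424558
```

View pics/c3.png

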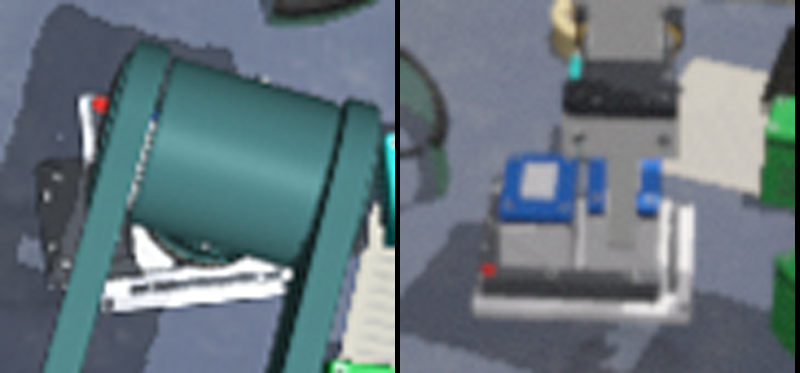

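Request:
jog_arm --pt "0 0 0 0 0 -3 60" --pt "0 0 0 0 0 0 60"

```text
time: 26.28
tool_pos: [0.5433, -0.104, 0.1357]
ee_rot: [3.141, -0.0, -1.485]
wrist_force: [-0.3, -0.1, -2.3]
width: 0.0661
```

Request:
jog_arm --pt "0 0 0 0 0 -1.5 60" --pt "0 0 0 0 0 0 60"

```text
time: 26.52
tool_pos: [0.5435, -0.104, 0.1353]
ee_rot: [-3.141, -0.0, -1.484]
wrist_force: [-1.2, 0.1, 4.1]
width: 0.0657
```

Request:
jog_arm --pt "0 0 0 0 0 -1 60" --pt "0 0 0 0 0 0 60"

```text
time: 26.78
tool_pos: [0.5435, -0.104, 0.1353]
ee_rot: [-3.141, -0.0, -1.484]
wrist_force: [-5.6, 1.9, 8.8]
width: 0.0658
```

Request:
jog_arm --pt "0 0 0 0 0 1 60" --pt "0 0 0 2 0.2 0 60" --pt "0 0 0 2 0.2 0 60" --pt "0 0 0 1 0.1 0 60" --pt "0 0 0 0 0 0 60"

```text
time: 27.4
tool_pos: [0.5484, -0.1039, 0.1353]
ee_rot: [3.142, -0.001, -1.484]
wrist_force: [-4.3, -0.9, 6.7]
width: 0.0658
```

Request:
jog_arm --pt "0 0 0 1 0.1 0 60" --pt "0 0 0 0 0 0 60"

```text
time: 27.65
tool_pos: [0.5494, -0.1038, 0.1353]
ee_rot: [3.142, -0.001, -1.484]
wrist_force: [-3.5, -0.5, 6.8]
width: 0.0659
```

Request:
jog_arm --pt "0 0 0 1 0.1 0 60" --pt "0 0 0 0 0 0 60"

```text
time: 27.9
tool_pos: [0.5504, -0.1037, 0.1353]
ee_rot: [3.141, -0.001, -1.485]
wrist_force: [-3.4, -0.9, 6.2]
width: 0.066
```

Request:
jog_arm --pt "0 0 0 1 0.1 0 60" --pt "0 0 0 0 0 0 60"

```text
time: 28.15
tool_pos: [0.5514, -0.1037, 0.1353]
ee_rot: [3.141, -0.001, -1.485]
wrist_force: [-3.8, -1.2, 6.0]
width: 0.0659
```

Request:
jog_arm --pt "0 0 0 1 0.1 0 60" --pt "0 0 0 0 0 0 60"

```text
time: 28.4
tool_pos: [0.5519, -0.1036, 0.1353]
ee_rot: [3.14, -0.001, -1.484]
wrist_force: [-5.9, -1.2, 8.1]
width: 0.0659
```

```bash
python3 shot.py c4 n
```

```text
28.5 [ 0.55184121 -0.10361806  0.13530768] [ 3.13995808e+00 -1.26167778e-03 -1.48449211e+00] [-5.93888871 -0.77436612  7.06934569] 0.06596384764152892
```

View pics/c4.png

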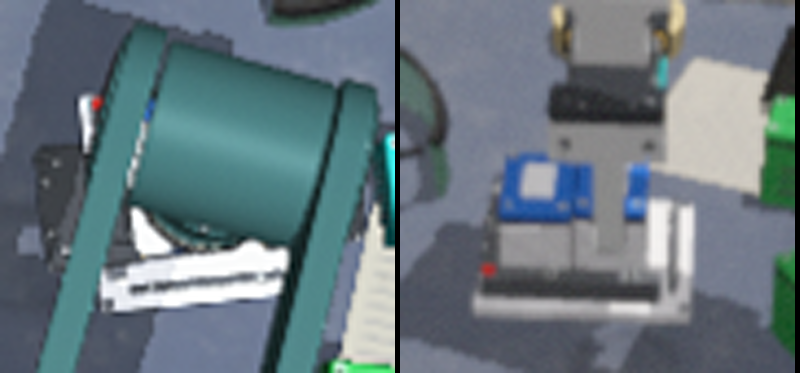

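Request:
jog_arm --pt "0 0 0 0.5 0 0 60" --pt "0 0 0 -0.1 1.5 0 60" --pt "0 0 0 -0.1 1.5 0 60" --pt "0 0 0 0 0 0 60"

```text
time: 29.0
tool_pos: [0.552, -0.1028, 0.1355]
ee_rot: [3.139, -0.007, -1.485]
wrist_force: [-6.5, -7.2, 7.7]
width: 0.0656
```

Request:
jog_arm --pt "0 0 0 -0.1 1 0 60" --pt "0 0 0 0 0 0 60"

```text
time: 29.25
tool_pos: [0.5519, -0.1025, 0.1355]
ee_rot: [3.139, -0.008, -1.485]
wrist_force: [-5.9, -7.8, 8.0]
width: 0.0661
```

Request:
jog_arm --pt "0 0 0 -0.1 1 0 60" --pt "0 0 0 0 0 0 60"

```text
time: 29.5
tool_pos: [0.5518, -0.1017, 0.1355]
ee_rot: [3.139, -0.008, -1.486]
wrist_force: [-7.0, -8.2, 7.0]
width: 0.0655
```

Request:
jog_arm --pt "0 0 0 -0.1 1 0 60" --pt "0 0 0 0 0 0 60"

```text
time: 29.75
tool_pos: [0.5517, -0.1007, 0.1355]
ee_rot: [3.139, -0.008, -1.486]
wrist_force: [-6.6, -8.6, 7.0]
width: 0.0659
```

Request:
jog_arm --pt "0 0 0 -0.1 1 0 60" --pt "0 0 0 0 0 0 60"

```text
time: 30.0
tool_pos: [0.5516, -0.0997, 0.1355]
ee_rot: [3.139, -0.008, -1.486]
wrist_force: [-6.3, -9.3, 7.2]
width: 0.0655
```

Request:
jog_arm --pt "0 0 0 -0.1 1 0 60" --pt "0 0 0 0 0 0 60"

```text
time: 30.25
tool_pos: [0.5515, -0.0987, 0.1355]
ee_rot: [3.139, -0.008, -1.486]
wrist_force: [-5.7, -8.5, 7.5]
width: 0.0661
```

Request:
jog_arm --pt "0 0 0 -0.1 1 0 60" --pt "0 0 0 0 0 0 60"

```text
time: 30.5
tool_pos: [0.5515, -0.0977, 0.1355]
ee_rot: [3.139, -0.008, -1.486]
wrist_force: [-5.8, -8.6, 8.0]
width: 0.0658
```

Request:
jog_arm --pt "0 0 0 -0.1 1 0 60" --pt "0 0 0 0 0 0 60"

```text
time: 30.75
tool_pos: [0.5514, -0.0969, 0.1355]
ee_rot: [3.14, -0.009, -1.486]
wrist_force: [-6.1, -9.4, 7.0]
width: 0.0656
```

```bash
python3 shot.py c5 n
```

```text
30.85 [ 0.55140012 -0.0969318   0.13555042] [ 3.13950347 -0.0088155  -1.48575562] [-6.15806629 -9.28419693  7.5889189 ] 0.06564588118818897
```

View pics/c5.png

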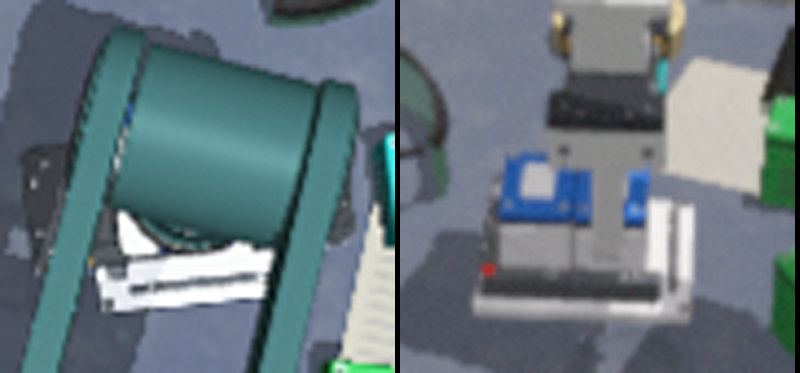

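Request:
jog_arm --pt "0 0 0 -0.1 1.5 0 60" --pt "0 0 0 0 0 0 60"

```text
time: 31.1
tool_pos: [0.5514, -0.0965, 0.1356]
ee_rot: [3.14, -0.012, -1.486]
wrist_force: [-6.8, -11.6, 6.0]
width: 0.0661
```

Request:
jog_arm --pt "0 0 0 -0.1 1.5 0 60" --pt "0 0 0 0 0 0 60"

```text
time: 31.35
tool_pos: [0.5514, -0.0962, 0.1357]
ee_rot: [3.14, -0.015, -1.486]
wrist_force: [-5.5, -15.4, 5.9]
width: 0.0658
```

Request:
jog_arm --pt "0 0 0 -0.3 -3 0 60" --pt "0 0 0 0 0 0 90" --pt "0 0 0 0 0 0 90" --pt "0 0 0 0 0 0 90" --pt "0 0 0 0 0 0 90" --pt "0 0 0 0 0 20 90" --pt "0 0 0 0 0 40 90" --pt "0 0 0 0 0 40 90" --pt "0 0 0 -25 -3 0 36" --pt "0 0 0 -25 -2 0 36" --pt "0 0 0 0 0 0 36"

```text
time: 32.72
tool_pos: [0.5008, -0.0978, 0.2344]
ee_rot: [-3.141, -0.0, -1.485]
wrist_force: [0.8, 0.0, 0.1]
width: 0.0639
```

```bash
python3 shot.py d1 n
```

```text
32.825 [ 0.50195817 -0.09791134  0.2343019 ] [-3.14059170e+00 -1.32952117e-04 -1.48436331e+00] [ 0.71350686  0.15515553 -0.06511363] 0.05591782377480187
```

View pics/d1.png

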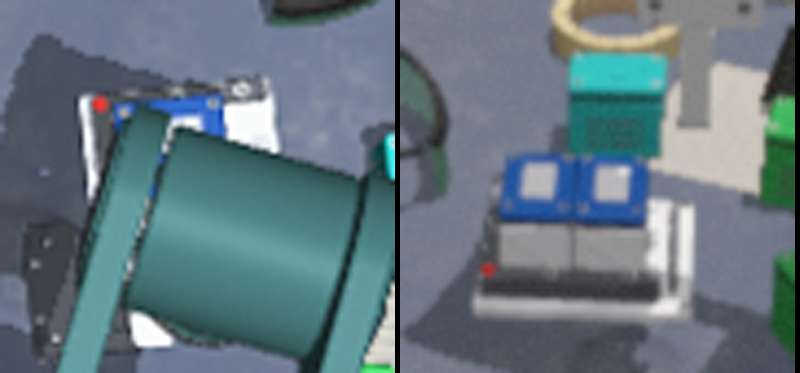

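Request:
jog_arm --pt "0 0 0 2 -4 -40 36" --pt "0 0 0 0 0 -50 36" --pt "0 0 0 0 0 -16 36" --pt "0 0 0 4 0.4 0 36" --pt "0 0 0 4 0.4 0 36" --pt "0 0 0 2 0.2 0 36" --pt "0 0 0 2 0.2 0 36" --pt "0 0 0 0 0 0 36"

```text
time: 33.83
tool_pos: [0.5159, -0.1009, 0.1288]
ee_rot: [-3.141, -0.0, -1.484]
wrist_force: [-1.0, 0.1, 0.4]
width: 0.036
```

Request:
jog_arm --pt "0 0 0 2 0.1 0 36" --pt "0 0 0 0 0 0 36"

```text
time: 34.08
tool_pos: [0.5175, -0.1008, 0.1282]
ee_rot: [-3.142, -0.0, -1.484]
wrist_force: [-0.5, -0.5, -0.4]
width: 0.0359
```

Request:
jog_arm --pt "0 0 0 2 0.1 0 36" --pt "0 0 0 0 0 0 36"

```text
time: 34.33
tool_pos: [0.5184, -0.1007, 0.1281]
ee_rot: [3.138, 0.0, -1.484]
wrist_force: [-5.4, -0.7, 4.2]
width: 0.0361
```

Request:
jog_arm --pt "0 0 0 2 0.1 0 36" --pt "0 0 0 0 0 0 36"

```text
time: 34.58
tool_pos: [0.5188, -0.1007, 0.1282]
ee_rot: [3.133, 0.001, -1.484]
wrist_force: [-10.5, -0.4, 7.3]
width: 0.0362
```

Request:
jog_arm --pt "0 0 0 2.5 0.1 0 36" --pt "0 0 0 0 0 0 36"

```text
time: 34.83
tool_pos: [0.5192, -0.1007, 0.1282]
ee_rot: [3.127, 0.001, -1.484]
wrist_force: [-16.9, -0.8, 13.6]
width: 0.036
```

```bash
python3 -c "
from bench import *;o=get_obs();print(o['wrist_torque'],o['wrist_force'],o['tool_pos'])"
```

```text
[-0.06010468  2.85714553  0.04777477] [-16.93917284  -0.75546358  13.55629875] [ 0.51920114 -0.10066485  0.1281579 ]
```

Request:
jog_arm --pt "0 0 0 -15 -1 0 36" --pt "0 0 0 0 0 35 36" --pt "0 0 0 0 0 50 40" --pt "0 0 0.1745 4 -3 0 40" --pt "0 0 0.1745 8 -6 0 40" --pt "0 0 0.1745 8 -6 0 40" --pt "0 0 0.1745 8 -6 0 40" --pt "0 0 0.1745 8 -6 0 40" --pt "0 0 0.1745 8 -6 0 40" --pt "0 0 0.1745 8 -6 0 40" --pt "0 0 0.1745 8 -6 0 40" --pt "0 0 0.1745 8 -4 0 40"

```text
time: 36.33
tool_pos: [0.5774, -0.1507, 0.213]
ee_rot: [3.141, -0.001, 0.092]
wrist_force: [-0.3, -0.2, 0.1]
width: 0.0401
```

Request:
jog_arm --pt "0 0 0 0 0 0 40" --pt "0 0 0 0 0 0 40"

```text
time: 36.58
tool_pos: [0.5768, -0.1503, 0.2131]
ee_rot: [-3.141, -0.0, 0.084]
wrist_force: [0.8, 0.5, -0.0]
width: 0.0402
```

```bash
python3 shot.py d2 n
```

```text
36.675 [ 0.57678049 -0.15028025  0.21321934] [-3.14154227e+00 -2.55916926e-04  8.45966406e-02] [-0.59812741  0.5484977  -0.06785565] 0.04010318960076981
```

View pics/d2.png

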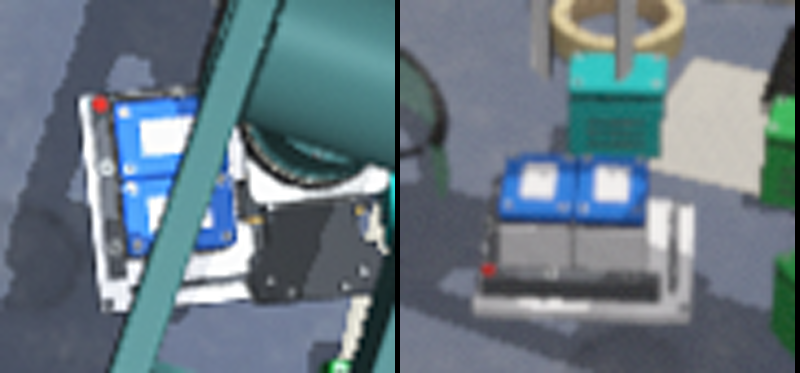

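Request:
jog_arm --pt "0 0 0 0 0 -40 40" --pt "0 0 0 0 0 -40 40" --pt "0 0 0 0 0 -5 40" --pt "0 0 0 -0.3 4 0 40" --pt "0 0 0 -0.2 3 0 40" --pt "0 0 0 -0.2 3 0 40" --pt "0 0 0 0 2 0 40" --pt "0 0 0 0 0 0 40"

```text
time: 37.67
tool_pos: [0.5767, -0.1386, 0.129]
ee_rot: [3.141, -0.002, 0.086]
wrist_force: [0.9, -0.4, 1.0]
width: 0.0397
```

Request:
jog_arm --pt "0 0 0 0 2 0 40" --pt "0 0 0 0 0 0 40"

```text
time: 37.92
tool_pos: [0.5767, -0.1381, 0.129]
ee_rot: [3.138, -0.001, 0.086]
wrist_force: [0.2, -5.5, 2.1]
width: 0.04
```

Request:
jog_arm --pt "0 0 0 0 2 0 40" --pt "0 0 0 0 0 0 40"

```text
time: 38.17
tool_pos: [0.5766, -0.1376, 0.1293]
ee_rot: [3.134, -0.001, 0.086]
wrist_force: [-0.3, -8.8, 2.1]
width: 0.0396
```

```bash
python3 -c "
from bench import *;o=get_obs();print(o['wrist_torque'],o['wrist_force'],o['tool_pos'])"
```

```text
[-1.47343864  0.06940166  0.21028231] [-0.28970242 -8.82167996  2.07670769] [ 0.57663242 -0.13760661  0.12931315]
```

Request:
jog_arm --pt "0 0 0 0 3 0 40" --pt "0 0 0 0 0 0 40"

```text
time: 38.42
tool_pos: [0.5766, -0.1369, 0.1299]
ee_rot: [3.129, -0.001, 0.085]
wrist_force: [-0.2, -15.4, 2.2]
width: 0.0396
```

Request:
jog_arm --pt "0 0 0.01 0 0 0 40" --pt "0 0 0 0 0 0 40"

```text
time: 38.67
tool_pos: [0.5767, -0.137, 0.1299]
ee_rot: [3.13, -0.001, 0.093]
wrist_force: [-1.1, -14.9, 3.1]
width: 0.0401
```

```bash
python3 -c "
from bench import *;o=get_obs();print(o['wrist_torque'],o['wrist_force'],o['tool_pos'],o['ee_rot'])"
```

```text
[-2.57455268  0.09522404 -0.24508564] [ -1.14136092 -14.86232884   3.14408612] [ 0.57668414 -0.13704889  0.12990917] [ 3.12955816e+00 -1.24556808e-03  9.31999686e-02]
```

Request:
jog_arm --pt "0 0 0 1 -14 0 40" --pt "0 0 0 0 -3 25 40" --pt "0 0 0 0 0 50 40" --pt "0 0 0 -20 20 50 40" --pt "0 0 0 -30 50 30 40" --pt "0 0 0 -30 50 0 40" --pt "0 0 0 -30 50 0 40" --pt "0 0 0 -30 50 0 40" --pt "0 0 0 -30 50 0 40" --pt "0 0 0 -20 30 0 40" --pt "0 0 0 0 0 0 40" --pt "0 0 0 0 0 0 40"

```text
time: 40.17
tool_pos: [0.3889, 0.1489, 0.2816]
ee_rot: [3.141, 0.0, 0.096]
wrist_force: [-1.1, -0.1, -0.4]
width: 0.0399
```

```bash
python3 shot.py e1 n
python3 - <<'E'
from h import *
t=cv2.imread("pics/top_e1.png")[:,:,::-1].copy();print(lid(t,"top",(315,165,365,222),.07))
s=cv2.imread("pics/side_e1.png")[:,:,::-1].copy();print(lid(s,"side",(310,168,350,200),.07))
E
```

```text
40.275 [0.3892947  0.14842394 0.28154843] [3.14142150e+00 5.08137367e-04 9.44878777e-02] [0.64839586 0.96021559 0.61859342] 0.03999170542239228
((572.3767700195312, -97.83932495117188), (93.11366271972656, 65.6484146118164), 5.022068977355957)
((573.9833374023438, -91.63056945800781), (86.89337921142578, 74.72923278808594), 6.386388301849365)
```

View pics/e1.png

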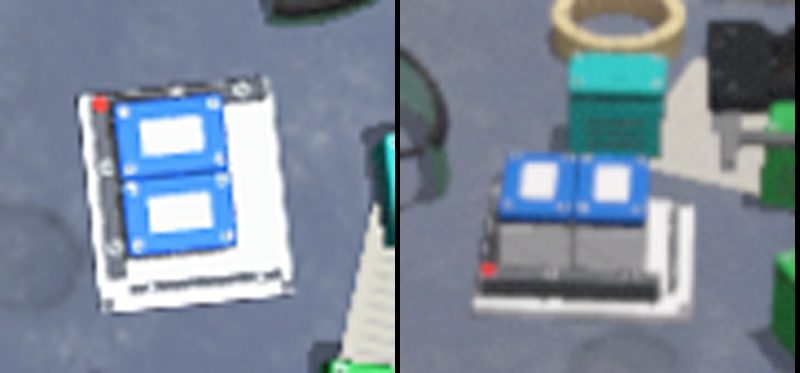

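View pics/top_e1.png

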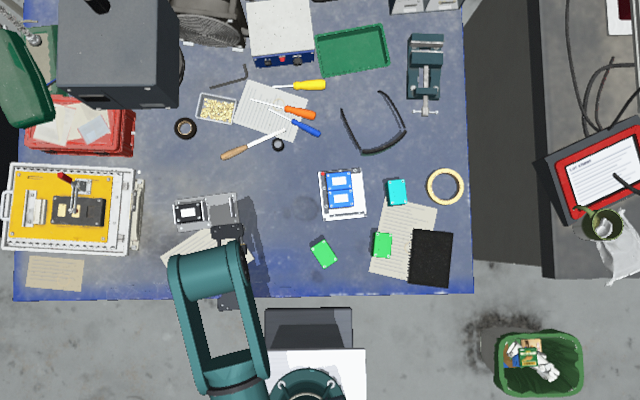

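View pics/side_e1.png

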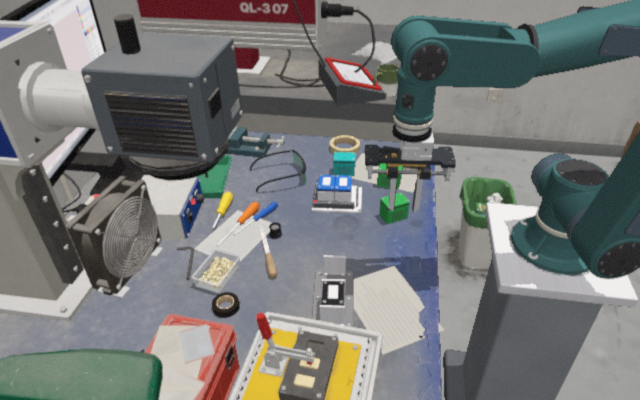

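Both housings form one 93 × 66 mm block at yaw 5.0°, seated in the corner. The bystanders and the black housing look unmoved.

```bash
python3 -c "
from bench import *;print(close_job())"
```

```text
the job is handed in; nothing more can be done
None
```

I pushed the first blue-lidded housing into the red-dot corner. I pressed it against the far fence, then the left fence, then the far fence again.

I then took the second housing from the rack across its thickness, set it on the bench and regripped it by its ends. I lowered it into the nest, slid it against the first housing and the left fence, and finished by pressing along both directions. I handed the job in at about 40 s.

**Final checks:**
- **Fit:** In the last top view the two lids form one block of about 93 × 66 mm (92 × 66 mm expected). It is turned 5.0°, matching the nest's estimated 4.9°.
- **Contact:** The second housing's +x contact came about 46 mm behind the first's, as it should. On the final +x press both fingers took the load evenly. On the final +y press the second housing touched first. After a turn of less than half a degree the first touched too, so their ends agree to about 0.4 mm.
- **Surroundings:** By eye, the black housing, the green and turquoise look-alikes, the loupe and the tape roll look unmoved. I did not measure them.

**What disagreed:**
- The side camera put things about 5 mm further toward +y than the top camera. I put this down to the lid edges being visible from the side, with calibration error adding to it.
- The second housing reached the left fence about 2 mm further along than I had predicted, so I relied on contact force there.

No force reading went above about 22 N at the wrist.

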